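# File a bundle of member cards in the covered card file

## Task

File the loose bundle of member cards: lift the cover off the card file by its knob and set it down upright on the desk beside it, then lower the bundle, standing on end, into the front slot (the end slot away from the two bundles already filed), keeping hold of it until it is right at the bottom. Put the cover back so that it sits fully down all round, let go, and leave the other things on the desk where they are.

Things in the scene. Friction and masses are not known exactly. Their poses are not given: they have to be found in the camera images.
- card_file: Grey card file, a tray fixed on the desk, 107 mm (its x) by 85 mm (its y). Origin: centre of its underside; +x runs from front slot to rear. Between two side cheeks (88 mm high, 66 mm apart) lie four slots, each 19 mm along x, centres at x = -34.5, -11.5, 11.5, 34.5 mm, parted by dividers 48 mm high; inner floor 5 mm above the desk. The rear two hold bundles on end, 92 mm high.
- front_slot (a point): Centre of the front slot's floor, 5 mm above the desk, x = -34.5 mm in the file's frame; axes as the file's. The slot is 19 mm (x) by 66 mm (y). The cheeks, 88 mm above the desk, leave no room for fingers at a bundle's 87 mm long narrow sides; over the front wall (50 mm high) and the dividers there is finger room at its broad faces. The slot behind it is empty.
- file_ledge (a point): Centre of the card file at the height of its ledge, 36 mm above the desk; axes as the file's. The ledge runs all round the outside; the cover's rim rests on it. Inside it the cover passes over the cheeks (74 mm apart outside, tops rounded) and the front and rear walls (96 mm apart outside).
- cover: Loose blue cover, an upside-down box 107 mm (its x) by 85 mm (its y), 64 mm high without the knob, walls 3 mm, about 0.2 to 0.3 kg. Origin: centre of its open lower rim; z up. On the file its origin is 36 mm above the desk, over the file's centre, its x along the file's x (either way round), 2.5 mm clear a side. A bundle fully down in a slot has 5 mm of room under it.
- cover_knob: Wooden knob on the cover, fixed to it: an oblong block 40 mm along the cover's x and 20 mm along its y, to be gripped across the 20 mm. Origin: in the middle of the cover's flat top, 64 mm above its rim; the knob's top is 27 mm above that.
- card_bundle: Loose rigid bundle of turquoise plastic member cards with a band, 56 mm (its x) by 87 mm (its y) by 14 mm (its z), about 0.1 kg; origin: centre of its lower broad face. It starts flat on the desk and can stand by itself on its 56 x 14 mm end. Filed, its y is vertical (either end up) and its broad faces look along the file's x.
- bundle_mid (a point): Centre of the card bundle, axes as the bundle's.
- calculator: Grey calculator, 116 x 70 x 17 mm, a bystander; origin at the centre of its underside.
- date_stamp: Black self-inking date stamp standing upright, 42 x 62 x 98 mm, a bystander; origin at the centre of its underside.
- clip_tin: Round open tin of paper clips, 72 mm across, 26 mm high, a bystander; origin at the centre of its underside.
- barcode_scanner: Grey and black hand scanner lying on the desk, 165 x 104 x 35 mm, a fixed bystander (its thin cable lies flat and is no obstacle); origin at the centre of its underside. The patch of desk centred at x = 0.68, y = -0.04 m in the robot's frame, right of and beyond the scanner, is always clear for the cover, its x along the robot's x.
There are look-alikes about, which are no part of the job. Of the things that look like the card_bundle, take the one that is farthest from the robot's base at the start.

How it is judged:
By the outcome, as a careful person would: the job done as asked, in the order asked, and still so for the second after the job is handed in, with the robot touching nothing.
It also fails if it takes over 72 s, if anything falls off the work surface, if the arm or the gripper's body presses on something with over 40 N, if the wrist force passes 120 N, or if a joint passes its speed limit or range.

## Robot

A 6-joint arm with a two-finger parallel gripper is mounted at the origin on a cart in front of the work surface, level with it; the furniture and walls round the work are solid. World frame = base frame: x ahead of the robot, y to its left, z up, the work surface at z = 0. Lengths are in m, angles in degrees, forces in N, time in s.
With the tool pointing down it reaches from about 0.325 to 0.875 m from the base axis. Payload 4.4 kg.
Tool frame: the origin (TCP) lies on the centre line of the jaws, within the pads' length; the fingertips stand 17 mm ahead of it and the grasp point (between the pads) lies 2 mm behind it (r.nose_length is the distance from the TCP to the fingertips, in m); z points along the fingers, y is the line along which they close (so a half turn about z gives the same grasp; the last joint's range is limited). The gripper opens to 85 mm and grips with 20 to 120 N. Pads are 22 mm wide; open, the fingers measure 114 mm over their backs; the gripper's body (76 mm by 85 mm) begins 54 mm behind the grasp point. The pads swing forward as they close: fully open they stand 13 mm farther back than shut.
Start: joints at [65.804, 11.837, 88.321, -0, 79.842, -8.623], TCP at [0.154, 0.554, 0.248] pointing down, gripper open.
Joint ranges: [-156.59, 156.59], [-49.26, 127.26], [12.9, 141.05], [-63.56, 243.56], [4.71, 150.69], [-161.64, 161.64]. Speed limits (degrees/s): [159.86, 159.86, 180, 180, 180, 180].

## Interface

Orientations are given as [roll, pitch, yaw] about the fixed x, y, z axes, in that order (R = Rz(yaw) Ry(pitch) Rx(roll)).
In Python, from bench import r gives the robot as it stands. The module is installed in compiled form; this text tells all that it offers.
- The arm moves only by the tool drive_tool, never from a script. Its argument "series" is a list of rows, each a list of 3 entries, a list of its own where there are three numbers: the shift along the tool's x, y, z in mm, then the turn about the tool's z in rad, then the opening, from 0 (shut) to 1 (fully open). A call has 1 to 12 rows; each row shifts and turns the commanded pose from where the row before left it, along the tool's axes as they then stand; what a row does not reach is not made up. A row lasts 1/8 s, in which the tool goes at most 62.5 mm and 10.7 degrees, less where a joint would pass 70% of its speed; a pose out of reach is approached as far as the arm can. A call with a gripper value outside its range is refused whole. The fingers move at their own pace and stop on an object; "newtons" is the grip in N (left out, the last holds). Time passes only in rows, so rows that do not move let the fingers close. It gives the time, the measured TCP pose, the force, the opening and the grip force at its end, in the units of the state.
- r.get_state(): the state, without advancing time (a new reading comes with each control period).
- r.snapshot(name): name is "scene" or "top"; returns a dict with "img" (384x512x3 uint8, red, green, blue), "depth" (384x512 float32, m along the optical axis (not along the pixel's ray), 0 where there is no reading), "fx", "fy", "cx", "cy" (pixels), "T" (4x4, takes a point from camera to world coordinates). Camera axes: x right, y up, looking along -z (the intrinsics and any distortion apply to the point x, -y, -z); pixel columns grow to the right and rows downward; lengths in m; the calibration is good to about 2 mm. A picture is of the moment at which its call begins.
- r.close_job(): hands the job in; it is judged then, once.
Trained networks look in the newest picture that a camera, given by its name, has taken for a name from the list of things; names that differ only in an ending like _2 or _b are one class to them, and where a whole thing is asked for, a point or a joint stands for the part that bears it (a point fixed in the world has none). Each returns a list of dicts, best first, with "conf" (0 to 1); they miss things now and then, are a little off and sometimes report something else, mostly with a low value. They report only what shows in the picture. A call takes as long as a camera call. They do not tell look-alikes from the thing itself.
- r.spot_in(camera, label): "uv" ([column, row] in pixels, amid what is visible of it).
- r.cut_out(camera, label): "mask" (384x512 bool, what is visible of it) and "uv" ([column, row] in pixels, amid what is visible of it).
The state is a dict: "time_s": time; "q": joint angles; "joint_vel": joint speeds; "effort": joint torques, N m; "ee_pos": TCP position; "orientation": TCP orientation; "force": force on the tool from outside, world axes, zero at the start; "ft_torque": the same for the moment, N m; "gripper_width": finger opening in m; "finger_force": force on a finger pad.
Only numpy, scipy, OpenCV 4.12 (cv2) and the standard library are available. Lean on these libraries where they do the work, as an engineer would, in place of code of your own. Each camera call takes 0.05 s, during which the arm holds its last target. There are 200 camera calls.

## Working session

There is one attempt and no reset: what is moved stays moved. The work goes in short steps, Python scripts to look and compute and a tool call to move; the robot and the scene stay as the last step left them, time stands still between calls to the robot, and variables do not carry over. Pictures are saved under pics/ and viewed, at most 10 in all, crops included, and the job is handed in when it is done.

Besides the shell and the picture viewer there is one more tool, called after "Emit:" in YAML: its name, and indented under it one key for each argument. drive_tool: Moves the arm, as the interface text tells. Its arguments: {"type":"object","properties":{"series":{"type":"array","items":{"type":"array"}},"newtons":{"type":"number"}},"required":["series"]}

```bash
mkdir -p pics
cat > h.py <<'E'
import numpy as np, cv2
from bench import r
def P(s,uv,depth=None):
    u,v=np.asarray(uv,float).T; d=s['depth'][v.round().astype(int),u.round().astype(int)] if depth is None else depth
    c=np.c_[(u-s['cx'])/s['fx']*d,-(v-s['cy'])/s['fy']*d,-d,np.ones(len(u))]
    return (c@s['T'].T)[:,:3], d
def mask_pts(s,m):
    v,u=np.nonzero(m); p,d=P(s,np.c_[u,v]); return p[d>0]
def save(s,n): cv2.imwrite('pics/'+n,cv2.cvtColor(s['img'],cv2.COLOR_RGB2BGR))
E
python3 - <<'E'
from h import *
S={}
for c in('scene','top'):
    s=r.snapshot(c);S[c]=s
    print(c,[k for k in s],s['T'].round(3).tolist(),s['fx'])
    for n in('card_file','cover','cover_knob','card_bundle','calculator','date_stamp','clip_tin','barcode_scanner'):
        for d in r.cut_out(c,n)[:4]:
            p=mask_pts(s,d['mask'])
            if len(p)<10: continue
            top=np.percentile(p[:,2],97); q=p[abs(p[:,2]-top)<.008]
            rc=cv2.minAreaRect((q[:,:2]*1000).astype(np.float32))
            print(n,round(d['conf'],2),np.round(d['uv']),'top',top.round(3),[np.round(x,1) for x in rc])
img=np.hstack([cv2.resize(S[c]['img'],None,fx=.78,fy=.78) for c in S]);
cv2.imwrite('pics/a.png',cv2.cvtColor(img,cv2.COLOR_RGB2BGR)[:, :800])
print(r.get_state())
E
```

```text
scene ['img', 'depth', 'fx', 'fy', 'cx', 'cy', 'T'] [[0.601, 0.475, -0.642, -0.191], [-0.799, 0.378, -0.468, -0.544], [0.02, 0.795, 0.607, 0.831], [0.0, 0.0, 0.0, 1.0]] 356.00671047586445
card_file 0.57 [286. 258.] top 0.035 [array([ 500.3, -200.9]), array([ 61.3, 127.6]), np.float64(43.0)]
cover 0.78 [291. 236.] top 0.125 [array([ 526.2, -180. ]), array([18.5, 41.7]), np.float64(81.5)]
cover_knob 0.55 [293. 224.] top 0.128 [array([ 526.2, -180. ]), array([18.5, 41.7]), np.float64(81.5)]
card_bundle 0.9 [220. 237.] top 0.016 [array([438.1,  22.1]), array([57. , 86.3]), np.float64(81.7)]
card_bundle 0.69 [197. 193.] top 0.016 [array([573.3, 259.9]), array([60.3, 86.3]), np.float64(68.8)]
card_bundle 0.64 [154. 203.] top 0.016 [array([411. , 321.8]), array([90.3, 54.1]), np.float64(61.9)]
calculator 0.57 [178. 170.] top 0.018 [array([620.8, 430.7]), array([ 73.4, 114.4]), np.float64(79.6)]
date_stamp 0.98 [350. 266.] top 0.099 [array([ 553.1, -376.7]), array([32.4, 45.1]), np.float64(67.8)]
date_stamp 0.56 [286. 259.] top 0.035 [array([ 501.5, -202.1]), array([ 61.3, 124.1]), np.float6
[... 1389 characters left out ...]
. ]), np.float64(66.4)]
{'time_s': 0.9, 'q': array([ 6.58036143e+01,  1.18364163e+01,  8.83197712e+01, -3.39693442e-04,
        7.98429563e+01, -8.62223575e+00]), 'joint_vel': array([ 0.09552575,  0.06989353, -0.03956517,  0.02302958, -0.00923304,
        0.09911494]), 'effort': array([ 8.29296932e-04, -3.83059537e+01, -2.91968930e+01, -2.73596779e-04,
        9.25889253e-04,  5.36487249e-06]), 'ee_pos': array([0.15438807, 0.55389564, 0.24830439]), 'orientation': array([1.79999204e+02, 4.58953735e-04, 1.64425910e+02]), 'force': array([-0.92310271,  0.22537809, -0.25028901]), 'ft_torque': array([-0.06707506,  0.06091726, -0.03320578]), 'finger_force': 0.0, 'gripper_width': 0.0854341573355716}
```

View pics/a.png

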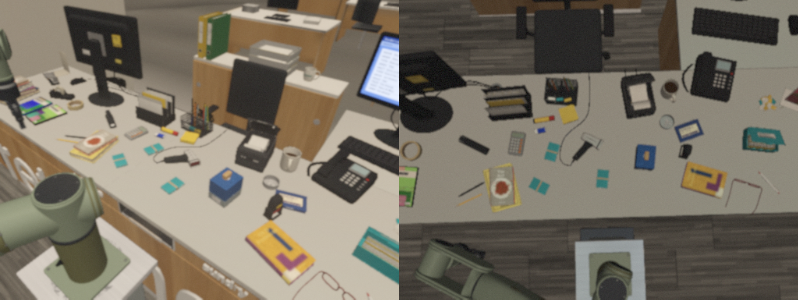

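Run:
```python
from h import *
for c in('scene','top'):
    s=r.snapshot(c)
    m=max(r.cut_out(c,'cover'),key=lambda d:d['conf'])['mask']
    m=cv2.dilate(m.astype(np.uint8),np.ones((3,3)))>0
    p=mask_pts(s,m)
    for lo,hi in((.09,.11),(.118,.14)):
        q=p[(p[:,2]>lo)&(p[:,2]<hi)]
        print(c,np.median(q[:,2]).round(4),[np.round(x,1) for x in cv2.minAreaRect((q[:,:2]*1000).astype(np.float32))],len(q))
    if c=='top': a=cv2.resize(s['img'][160:250,160:340],(800,400),interpolation=cv2.INTER_CUBIC); cv2.imwrite('pics/b.png',a[...,::-1])
```

```text
scene 0.0999 [array([ 528. , -179.7]), array([ 87.8, 110.3]), np.float64(81.5)] 675
scene 0.125 [array([ 526.7, -179.6]), array([19.7, 40.4]), np.float64(81.5)] 77
top 0.1004 [array([ 526.9, -178.1]), array([ 85.3, 107.6]), np.float64(82.4)] 649
top 0.1259 [array([ 527., -178.]), array([19.2, 40. ]), np.float64(82.5)] 64
```

View pics/b.png

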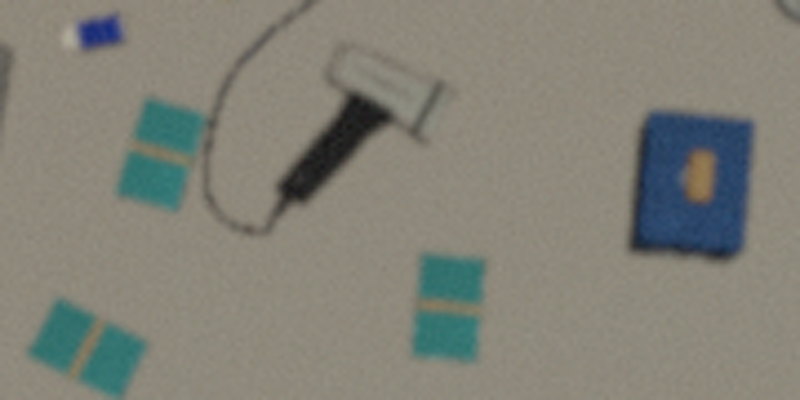

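Candidates for the bundle in the top picture are at (194,195), (180,239) and (260,229). The one at (194,195), world (0.574, 0.261), is 0.63 m from the base, against 0.52 and 0.44 m for the others, and the crop confirms it. The cover is at (317,200). I'll go to the cover first.

Emit:
drive_tool:
  series:
    - [[0, 0, 0], -0.133, 1]
    - [[-31.4, -45, 0], 0, 1]
    - [[-31.4, -45, 0], 0, 1]
    - [[-31.4, -45, 0], 0, 1]
    - [[-31.4, -45, 0], 0, 1]
    - [[-31.4, -45, 0], 0, 1]
    - [[-31.4, -45, 0], 0, 1]
    - [[-31.4, -45, 0], 0, 1]
    - [[-31.4, -45, 0], 0, 1]
    - [[-31.4, -45, 0], 0, 1]
    - [[-31.4, -45, 0], 0, 1]
    - [[-31.4, -45, 0], 0, 1]
  newtons: 60

```text
time_s: 2.6
ee_pos: [0.4287, 0.0141, 0.2487]
orientation: [180.0, 0.1, 172.0]
force: [0.7, 0.5, -0.3]
gripper_width: 0.0853
finger_force: 0.0
```

Emit:
drive_tool:
  series:
    - [[-31.4, -45, 0], 0, 1]
    - [[-31.4, -45, 0], 0, 1]
    - [[-31.4, -45, 0], 0, 1]
    - [[-31, -45, 0], 0, 1]
    - [[0, 0, 40], 0, 1]
    - [[0, 0, 0], 0, 1]
    - [[0, 0, 0], 0, 1]

```text
time_s: 3.48
ee_pos: [0.5272, -0.1794, 0.209]
orientation: [-180.0, 0.0, 172.1]
force: [0.9, -0.2, 0.1]
gripper_width: 0.0854
finger_force: 0.0
```

Emit:
drive_tool:
  series:
    - [[0, 0, 45], 0, 1]
    - [[0, 0, 30], 0, 1]
    - [[0, 0, 14], 0, 1]
    - [[0, 0, 0], 0, 0]
    - [[0, 0, 0], 0, 0]
    - [[0, 0, 0], 0, 0]
    - [[0, 0, 0], 0, 0]
    - [[0, 0, 0], 0, 0]

```text
time_s: 4.47
ee_pos: [0.5279, -0.1799, 0.1205]
orientation: [-180.0, 0.1, 172.0]
force: [-0.1, 0.2, 5.0]
gripper_width: 0.0187
finger_force: 63.3
```

Emit:
drive_tool:
  series:
    - [[0, 0, -10], 0, 0]
    - [[0, 0, -25], 0, 0]
    - [[0, 0, -35], 0, 0]
    - [[0, 0, -30], 0, 0]
    - [[-16, 20, 0], 0, 0]
    - [[-31, 38, 0], 0, 0]
    - [[-31, 38, 0], 0, 0]
    - [[-31, 38, 0], 0, 0]
    - [[-22, 26, 0], 0, 0]
    - [[0, 0, 0], -0.14, 0]
    - [[0, 0, 40], 0, 0]
    - [[0, 0, 0], 0, 0]

```text
time_s: 5.98
ee_pos: [0.675, -0.0387, 0.1739]
orientation: [179.9, -0.7, -179.9]
force: [-0.8, 0.1, -2.9]
gripper_width: 0.0186
finger_force: 62.3
```

Run:
```python
from h import *
I=[]
for c in('scene','top'):
    s=r.snapshot(c)
    a=s['img'][170:270,210:330] if c=='scene' else s['img'][150:250,250:370]
    I.append(cv2.resize(a,(400,333),interpolation=cv2.INTER_CUBIC))
    for n in('card_file','cover'):
      for d in r.cut_out(c,n)[:2]:
        p=mask_pts(s,d['mask']); print(c,n,round(d['conf'],2),d['uv'],np.percentile(p,[5,50,95],axis=0).round(3).tolist())
    # file region points by height
    v,u=np.mgrid[0:384,0:512]; p=P(s,np.c_[u.ravel(),v.ravel()])[0]
    q=p[(np.hypot(p[:,0]-.527,p[:,1]+.179)<.075)]
    L=np.radians(-8); e=np.c_[np.cos(L),np.sin(L)][0]; d=q[:,:2]-[.527,-.179]
    fx=d@e*1000
    for a in range(-60,60,10):
        k=(fx>=a)&(fx<a+10)&(abs(d@[-e[1],e[0]])<.03); print(a,(np.percentile(q[k,2],[10,50,90])*1000).round() if k.any() else None)
cv2.imwrite('pics/c.png',np.hstack(I)[...,::-1])
```

```text
scene card_file 0.78 [289.7, 246.1] [[0.473, -0.222, 0.011], [0.52, -0.184, 0.048], [0.562, -0.141, 0.09]]
scene cover 0.72 [278.9, 184.1] [[0.62, -0.081, 0.001], [0.644, -0.053, 0.14], [0.723, 0.003, 0.157]]
-60 [-1. 16. 34.]
-50 [34. 42. 50.]
-40 None
-30 [28. 37. 47.]
-20 [45. 45. 45.]
-10 [28. 37. 49.]
0 [43. 68. 88.]
10 [81. 91. 93.]
20 [81. 87. 91.]
30 [81. 90. 93.]
40 [82. 90. 91.]
50 None
top card_file 0.81 [314.3, 201.2] [[0.476, -0.213, 0.003], [0.524, -0.176, 0.045], [0.568, -0.137, 0.093]]
top cover 0.54 [277.9, 162.8] [[0.634, -0.078, 0.154], [0.656, -0.039, 0.162], [0.675, 0.001, 0.19]]
-60 [-3. 20. 37.]
-50 [34. 46. 53.]
-40 [-1.  5. 11.]
-30 [ 3. 22. 50.]
-20 [ 1.  5. 13.]
-10 [ 2. 12. 47.]
0 [28. 59. 92.]
10 [83. 91. 96.]
20 [45. 72. 92.]
30 [84. 91. 96.]
40 [46. 87. 91.]
50 [ 4. 34. 40.]
```

View pics/c.png

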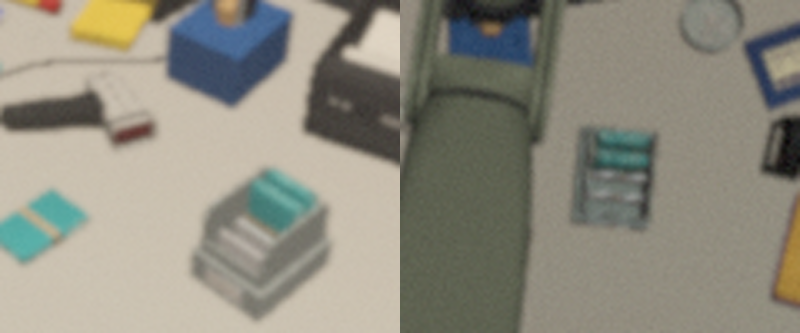

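The file is open: teal bundles in the rear slots (top crop ~(620,145)), with the two empty slots at the robot's side, so the front slot faces the robot. The cover hangs over its patch. Setting it down.

Emit:
drive_tool:
  series:
    - [[0, 0, 40], 0, 0]
    - [[0, 0, 35], 0, 0]
    - [[0, 0, 14], 0, 0]
    - [[0, 0, 5], 0, 0]
    - [[0, 0, 2], 0, 0]
    - [[0, 0, 0], 0, 0]

```text
time_s: 7.02
ee_pos: [0.6801, -0.0396, 0.085]
orientation: [-180.0, 0.2, -179.9]
force: [0.3, -0.5, -2.0]
gripper_width: 0.0188
finger_force: 62.4
```

Emit:
drive_tool:
  series:
    - [[0, 0, 1], 0, 0]
    - [[0, 0, 0], 0, 0]

```text
time_s: 7.28
ee_pos: [0.6802, -0.0394, 0.0845]
orientation: [-180.0, 0.2, -179.9]
force: [-1.0, 1.7, 4.9]
gripper_width: 0.0189
finger_force: 63.5
```

Emit:
drive_tool:
  series:
    - [[0, 0, 0], 0, 1]
    - [[0, 0, 0], 0, 1]
    - [[0, 0, 0], 0, 1]
    - [[0, 0, -30], 0, 1]
    - [[0, 0, -45], 0, 1]
    - [[0, 0, -45], 0.1745, 1]
    - [[0, 0, 0], 0.1745, 1]
    - [[32.7, 35.2, 0], 0, 1]
    - [[32.7, 35.2, 0], 0, 1]
    - [[32.7, 35.2, 0], 0, 1]
    - [[32.7, 35.2, 0], 0, 1]
    - [[32.7, 35.2, 0], 0, 1]

```text
time_s: 8.78
ee_pos: [0.5845, 0.1831, 0.2021]
orientation: [180.0, -0.0, 160.1]
force: [1.0, 0.4, 0.6]
gripper_width: 0.0855
finger_force: 0.0
```

Emit:
drive_tool:
  series:
    - [[32.7, 35.2, 0], 0, 1]
    - [[32.7, 35, 30], 0, 1]
    - [[0, 0, 50], 0, 1]
    - [[0, 0, 0], 0, 1]
    - [[0, 0, 0], 0, 1]
  newtons: 20

```text
time_s: 9.4
ee_pos: [0.5487, 0.2699, 0.1235]
orientation: [179.9, 0.1, 160.0]
force: [0.4, 0.4, 0.1]
gripper_width: 0.0859
finger_force: 0.0
```

Run:
```python
from h import *
for c in('scene','top'):
    s=r.snapshot(c)
    for n in('cover','card_bundle'):
        for d in r.cut_out(c,n)[:4]:
            p=mask_pts(s,d['mask'])
            if len(p)<10: continue
            top=np.percentile(p[:,2],97); q=p[abs(p[:,2]-top)<.008] if n!='cover' else p[abs(p[:,2]-.064)<.008]
            if len(q)<5: continue
            print(c,n,round(d['conf'],2),np.round(d['uv']),'top',top.round(3),[np.round(x,1) for x in cv2.minAreaRect((q[:,:2]*1000).astype(np.float32))])
```

```text
scene cover 0.79 [280. 203.] top 0.089 [array([677.4, -39.6]), array([ 85.8, 106.6]), np.float64(89.3)]
scene card_bundle 0.79 [154. 202.] top 0.016 [array([411.2, 322.9]), array([87.4, 49.1]), np.float64(64.2)]
scene card_bundle 0.7 [196. 191.] top 0.016 [array([574.5, 262.6]), array([60.7, 83. ]), np.float64(72.5)]
scene card_bundle 0.18 [279. 190.] top 0.093 [array([675.5, -41.6]), array([32.3, 15.2]), np.float64(1.4)]
top cover 0.96 [275. 166.] top 0.091 [array([678.9, -37.5]), array([110. ,  84.6]), np.float64(0.9)]
top card_bundle 0.62 [260. 230.] top 0.02 [array([438.4,  23.4]), array([53.3, 84.1]), np.float64(83.0)]
top card_bundle 0.44 [196. 189.] top 0.023 [array([570.5, 253. ]), array([26.7, 81.4]), np.float64(69.1)]
```

Emit:
drive_tool:
  series:
    - [[0, 0, 50], 0, 1]
    - [[0, 0, 40], 0, 1]
    - [[0, 0, 16], 0, 1]
    - [[0, 0, 0], 0, 0]
    - [[0, 0, 0], 0, 0]
    - [[0, 0, 0], 0, 0]
    - [[0, 0, 0], 0, 0]
  newtons: 20

```text
time_s: 10.58
ee_pos: [0.5493, 0.2706, 0.0182]
orientation: [179.9, 0.2, 160.1]
force: [0.6, -0.4, 3.7]
gripper_width: 0.0553
finger_force: 21.7
```

Gripped (55 mm). I'll lift it and see whether it swings.

Emit:
drive_tool:
  series:
    - [[0, 0, -25], 0, 0]
    - [[0, 0, -40], 0, 0]
    - [[0, 0, -40], 0, 0]
    - [[0, 0, 0], 0, 0]
    - [[0, 0, 0], 0, 0]

```text
time_s: 11.2
ee_pos: [0.5468, 0.2698, 0.1205]
orientation: [-179.9, -0.1, 160.1]
force: [-0.9, 0.1, -1.3]
gripper_width: 0.0551
finger_force: 21.5
```

Run:
```python
from h import *
print({k:np.round(v,3) for k,v in r.get_state().items() if k in('ee_pos','force','gripper_width')})
I=[]
for c in('scene','top'):
    s=r.snapshot(c)
    a=s['img'][140:240,140:260]
    I.append(cv2.resize(a,(400,333),interpolation=cv2.INTER_CUBIC))
    for d in r.cut_out(c,'card_bundle')[:4]:
        p=mask_pts(s,d['mask']); print(c,round(d['conf'],2),d['uv'],np.percentile(p,[3,50,97],axis=0).round(3).tolist())
cv2.imwrite('pics/d.png',np.hstack(I)[...,::-1])
```

```text
{'ee_pos': array([0.547, 0.27 , 0.12 ]), 'force': array([-0.87 ,  0.145, -1.334]), 'gripper_width': np.float64(0.055)}
scene 0.77 [221.3, 238.4] [[0.397, -0.008, 0.004], [0.436, 0.018, 0.013], [0.477, 0.047, 0.016]]
scene 0.67 [200.7, 170.1] [[0.529, 0.226, 0.104], [0.578, 0.247, 0.114], [0.611, 0.288, 0.118]]
scene 0.58 [154.7, 201.8] [[0.376, 0.28, 0.003], [0.408, 0.318, 0.013], [0.443, 0.362, 0.016]]
top 0.92 [257.9, 228.7] [[0.394, -0.001, -0.001], [0.433, 0.025, 0.013], [0.475, 0.052, 0.021]]
```

View pics/d.png

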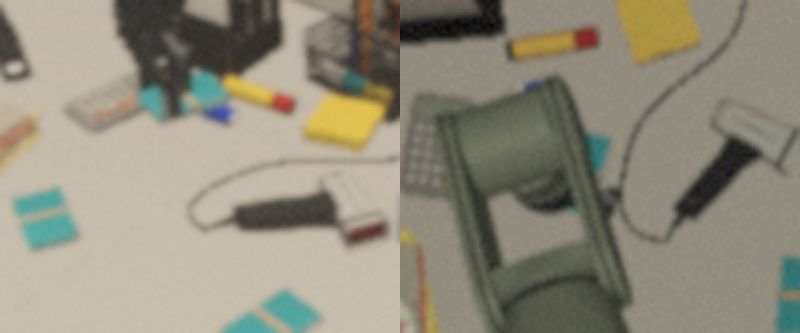

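It stays horizontal in the pads (scene crop ~(185,95)): the grip holds it rigidly. So I'll regrip it at its middle. Then I'll tip it by pressing one end on the fixed file's front wall, and push the lower end under against the file's face.

Emit:
drive_tool:
  series:
    - [[0, 0, 45], 0, 0]
    - [[0, 0, 40], 0, 0]
    - [[0, 0, 17], 0, 0]
    - [[0, 0, 1.5], 0, 0]
    - [[0, 0, 0], 0, 0.9]
    - [[0, 0, 0], 0, 0.9]
    - [[-26, 0, 0], 0, 0.9]
    - [[0, 0, 0], 0, 0.9]
    - [[0, 0, 0], 0, 0]
    - [[0, 0, 0], 0, 0]
    - [[0, 0, 0], 0, 0]
    - [[0, 0, 0], 0, 0]

```text
time_s: 12.9
ee_pos: [0.5716, 0.2615, 0.018]
orientation: [-180.0, -0.0, 160.1]
force: [-2.7, -0.8, 5.7]
gripper_width: 0.0549
finger_force: 22.2
```

Emit:
drive_tool:
  series:
    - [[0, 0, -30], 0, 0]
    - [[0, 0, -50], 0, 0]
    - [[0, 0, -50], 0, 0]
    - [[0, 0, -20], 0, 0]
    - [[0, 0, 0], -0.105, 0]
    - [[0, 0, 0], -0.105, 0]
    - [[0, 0, 0], 0, 0]

```text
time_s: 13.78
ee_pos: [0.5709, 0.2609, 0.1657]
orientation: [-179.9, -0.2, 172.0]
force: [-0.3, -0.1, -0.7]
gripper_width: 0.0551
finger_force: 21.9
```

Emit:
drive_tool:
  series:
    - [[5, -40, 0], 0, 0]
    - [[5.5, -50, 0], 0, 0]
    - [[5.5, -50, 0], 0, 0]
    - [[5.5, -50, 0], 0, 0]
    - [[5.5, -50, 0], 0, 0]
    - [[5.5, -50, 0], 0, 0]
    - [[5.5, -50, 0], 0, 0]
    - [[5.5, -50, 0], 0, 0]
    - [[5.8, -51.6, 0], 0, 0]
    - [[0, 0, 40], 0, 0]
    - [[0, 0, 36], 0, 0]
    - [[0, 0, 0], 0, 0]

```text
time_s: 15.28
ee_pos: [0.4591, -0.1677, 0.0881]
orientation: [179.8, -0.5, 172.0]
force: [0.2, 1.6, -0.5]
gripper_width: 0.0552
finger_force: 22.2
```

Run:
```python
from h import *
print({k:np.round(v,3) for k,v in r.get_state().items() if k in('ee_pos','force','gripper_width')})
s=r.snapshot('scene')
cv2.imwrite('pics/e.png',cv2.resize(s['img'][180:300,220:340],(600,600),interpolation=cv2.INTER_CUBIC)[...,::-1])
for d in r.cut_out('scene','card_bundle')[:5]:
    p=mask_pts(s,d['mask']); print(round(d['conf'],2),d['uv'],np.percentile(p,[3,50,97],axis=0).round(3).tolist())
```

```text
{'ee_pos': array([ 0.459, -0.168,  0.088]), 'force': array([ 0.223,  1.598, -0.515]), 'gripper_width': np.float64(0.055)}
0.95 [221.2, 238.3] [[0.395, -0.008, -0.001], [0.434, 0.017, 0.012], [0.477, 0.05, 0.016]]
0.76 [271.5, 246.8] [[0.416, -0.191, 0.073], [0.442, -0.164, 0.083], [0.487, -0.14, 0.086]]
0.68 [151.9, 202.1] [[0.376, 0.278, 0.002], [0.408, 0.318, 0.013], [0.44, 0.366, 0.016]]
```

View pics/e.png

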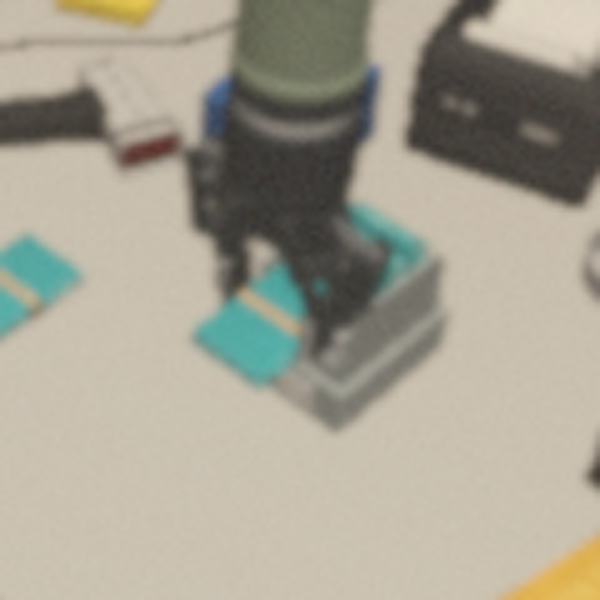

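Emit:
drive_tool:
  series:
    - [[0, 0, 18], 0, 0]
    - [[0, 0, 4], 0, 0]
    - [[0, 0, 4], 0, 0]
    - [[0, 0, 4], 0, 0]
    - [[0, 0, 4], 0, 0]
    - [[0, 0, 3], 0, 0]
    - [[0, 0, 0], 0, 0]

```text
time_s: 16.25
ee_pos: [0.4633, -0.1696, 0.0574]
orientation: [-180.0, 0.1, 172.1]
force: [-5.8, 2.5, 12.8]
gripper_width: 0.0549
finger_force: 28.9
```

```bash
cat > b.py <<'E'
from h import *
t=r.get_state(); print({k:np.round(v,3) for k,v in t.items() if k in('ee_pos','force','gripper_width','finger_force')})
import sys
s=r.snapshot('scene'); e=t['ee_pos']
for d in r.cut_out('scene','card_bundle')[:5]:
    p=mask_pts(s,cv2.erode(d['mask'].astype(np.uint8),np.ones((3,3)))>0)
    if len(p)<8: continue
    if np.hypot(*(np.median(p,0)[:2]-e[:2]))>.09: continue
    c=p.mean(0); w,v=np.linalg.eigh(np.cov((p-c).T)); n=v[:,0]
    print(round(d['conf'],2),len(p),'n',n.round(2),'rms',np.sqrt(w).round(4),np.percentile(p,[3,50,97],axis=0).round(3).tolist())
if len(sys.argv)>1:
    x=np.r_[e-[0,0,.02],1]; q=np.linalg.inv(s['T'])@x; u=int(s['cx']+s['fx']*q[0]/-q[2]); v=int(s['cy']+s['fy']*q[1]/q[2])
    cv2.imwrite('pics/'+sys.argv[1],cv2.resize(s['img'][max(v-45,0):v+45,max(u-45,0):u+45],(500,500),interpolation=cv2.INTER_CUBIC)[...,::-1])
E
python3 b.py
```

```text
{'ee_pos': array([ 0.463, -0.17 ,  0.057]), 'force': array([-5.776,  2.55 , 12.802]), 'finger_force': np.float64(28.853), 'gripper_width': np.float64(0.055)}
0.76 263 n [-0.35  0.06  0.94] rms [0.0017 0.0126 0.0179] [[0.424, -0.191, 0.043], [0.448, -0.167, 0.052], [0.479, -0.146, 0.063]]
```

Emit:
drive_tool:
  series:
    - [[0, 0, 4], 0, 0]
    - [[0, 0, 4], 0, 0]
    - [[0, 0, 4], 0, 0]
    - [[0, 0, 4], 0, 0]
    - [[0, 0, 0], 0, 0]

```text
time_s: 16.98
ee_pos: [0.4641, -0.1701, 0.0428]
orientation: [-179.9, 0.1, 172.1]
force: [-8.4, 3.7, 20.7]
gripper_width: 0.055
finger_force: 41.2
```

```bash
python3 b.py f.png
```

```text
{'ee_pos': array([ 0.464, -0.17 ,  0.043]), 'force': array([-8.416,  3.657, 20.666]), 'finger_force': np.float64(41.178), 'gripper_width': np.float64(0.055)}
0.9 273 n [ 0.71 -0.1  -0.7 ] rms [0.0018 0.0128 0.0178] [[0.433, -0.19, 0.02], [0.452, -0.167, 0.038], [0.476, -0.146, 0.062]]
```

View pics/f.png

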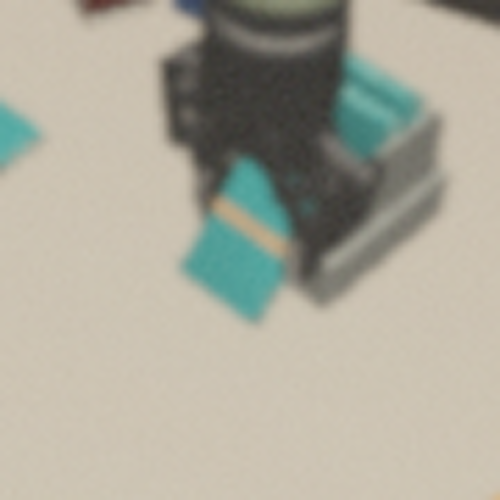

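Tilted 45°, long end down towards the robot (crop (225,300)). Now I'll back off, turn half round, and push the lower end against the file's face.

Emit:
drive_tool:
  series:
    - [[0, 0, -25], 0, 0]
    - [[0, 0, -30], 0, 0]
    - [[30, 0, 0], 0, 0]
    - [[20, 0, 0], 0.1745, 0]
    - [[0, 0, 0], 0.1745, 0]
    - [[0, 0, 0], 0.1745, 0]
    - [[0, 0, 0], 0.1745, 0]
    - [[0, 0, 0], 0.1745, 0]
    - [[0, 0, 0], 0.1745, 0]
    - [[0, 0, 0], 0.1745, 0]
    - [[0, 0, 0], 0.1745, 0]
    - [[0, 0, 0], 0.1745, 0]

```text
time_s: 18.58
ee_pos: [0.4138, -0.1629, 0.0948]
orientation: [179.9, 0.1, 81.8]
force: [0.3, 0.1, -1.1]
gripper_width: 0.0554
finger_force: 38.3
```

Emit:
drive_tool:
  series:
    - [[0, 0, 0], 0.1745, 0]
    - [[0, 0, 0], 0.1745, 0]
    - [[0, 0, 0], 0.1745, 0]
    - [[0, 0, 0], 0.1745, 0]
    - [[0, 0, 0], 0.1745, 0]
    - [[0, 0, 0], 0.1745, 0]
    - [[0, 0, 0], 0.1745, 0]
    - [[0, 0, 0], 0.1745, 0]
    - [[0, 0, 0], 0.1745, 0]
    - [[0, 0, 0], 0, 0]
    - [[0, 0, 0], 0, 0]

```text
time_s: 19.95
ee_pos: [0.4134, -0.1627, 0.0943]
orientation: [180.0, -0.1, -7.7]
force: [0.1, 0.0, -0.8]
gripper_width: 0.0551
finger_force: 38.3
```

```bash
python3 b.py
```

```text
{'ee_pos': array([ 0.413, -0.163,  0.094]), 'force': array([ 0.063,  0.049, -0.845]), 'finger_force': np.float64(38.33), 'gripper_width': np.float64(0.055)}
0.7 103 n [ 0.58 -0.08  0.81] rms [0.0028 0.0127 0.015 ] [[0.379, -0.187, 0.1], [0.386, -0.164, 0.122], [0.417, -0.14, 0.128]]
```

Emit:
drive_tool:
  series:
    - [[0, 0, 30], 0, 0]
    - [[15, 0, 8], 0, 0]
    - [[6, 0, 0], 0, 0]
    - [[6, 0, 0], 0, 0]
    - [[6, 0, 0], 0, 0]
    - [[6, 0, 0], 0, 0]
    - [[6, 0, 0], 0, 0]
    - [[6, 0, 0], 0, 0]
    - [[3, 0, 0], 0, 0]
    - [[0, 0, 0], 0, 0]

```text
time_s: 21.3
ee_pos: [0.46, -0.1672, 0.0541]
orientation: [-179.8, 0.9, -7.8]
force: [-12.8, 2.5, 5.4]
gripper_width: 0.0549
finger_force: 34.5
```

```bash
python3 b.py g.png
```

```text
{'ee_pos': array([ 0.46 , -0.167,  0.054]), 'force': array([-12.789,   2.503,   5.41 ]), 'finger_force': np.float64(34.487), 'gripper_width': np.float64(0.055)}
0.57 95 n [ 0.92 -0.13  0.36] rms [0.0019 0.0136 0.0185] [[0.426, -0.192, 0.043], [0.433, -0.173, 0.085], [0.45, -0.148, 0.096]]
```

View pics/g.png

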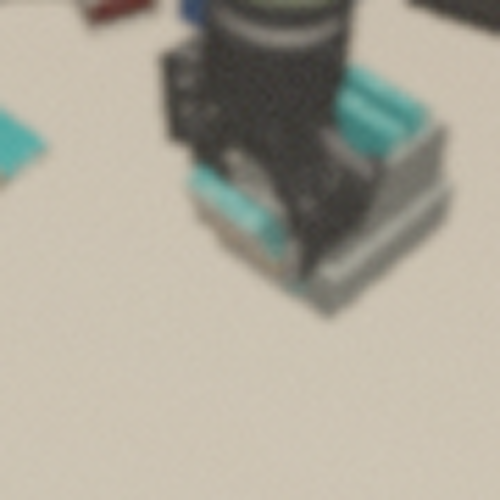

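Emit:
drive_tool:
  series:
    - [[4, 0, 0], 0, 0]
    - [[4, 0, 0], 0, 0]
    - [[4, 0, 0], 0, 0]
    - [[0, 0, 0], 0, 0]
    - [[0, 0, 0], 0, 0]

```text
time_s: 22.02
ee_pos: [0.4701, -0.1689, 0.0543]
orientation: [-179.8, 1.2, -7.7]
force: [-19.9, 1.9, 10.4]
gripper_width: 0.0553
finger_force: 39.2
```

```bash
python3 b.py
```

```text
{'ee_pos': array([ 0.47 , -0.169,  0.054]), 'force': array([-19.903,   1.915,  10.374]), 'finger_force': np.float64(39.202), 'gripper_width': np.float64(0.055)}
0.75 178 n [ 0.97 -0.12  0.21] rms [0.0019 0.0145 0.0218] [[0.44, -0.193, 0.034], [0.448, -0.171, 0.077], [0.459, -0.147, 0.101]]
```

Emit:
drive_tool:
  series:
    - [[-10, 0, 0], 0, 0]
    - [[-11, 0, 0], 0, 0]
    - [[0, 0, 0], 0, 0]
    - [[0, 0, 8], 0, 0]
    - [[0, 0, 4], 0, 0]
    - [[0, 0, 4], 0, 0]
    - [[0, 0, 0], 0, 0]

```text
time_s: 23.0
ee_pos: [0.4577, -0.1687, 0.0394]
orientation: [-180.0, 0.0, -7.9]
force: [-0.3, -0.1, 0.2]
gripper_width: 0.0552
finger_force: 31.6
```

```bash
python3 b.py
```

```text
{'ee_pos': array([ 0.458, -0.169,  0.039]), 'force': array([-0.294, -0.093,  0.165]), 'finger_force': np.float64(31.564), 'gripper_width': np.float64(0.055)}
0.77 197 n [ 0.97 -0.11  0.23] rms [0.0023 0.0157 0.0235] [[0.426, -0.193, 0.017], [0.435, -0.172, 0.064], [0.449, -0.144, 0.086]]
```

Emit:
drive_tool:
  series:
    - [[0, 0, 3], 0, 0]
    - [[0, 0, 3], 0, 0]
    - [[0, 0, 2], 0, 0]
    - [[2, 0, 0], 0, 0]
    - [[2, 0, 0], 0, 0]

```text
time_s: 23.72
ee_pos: [0.4623, -0.1695, 0.0367]
orientation: [180.0, 0.1, -7.8]
force: [-11.7, 5.8, 34.5]
gripper_width: 0.0552
finger_force: 31.2
```

```bash
python3 b.py
```

```text
{'ee_pos': array([ 0.462, -0.17 ,  0.037]), 'force': array([-11.657,   5.794,  34.541]), 'finger_force': np.float64(31.206), 'gripper_width': np.float64(0.055)}
0.75 206 n [ 0.98 -0.11  0.18] rms [0.002  0.0151 0.023 ] [[0.432, -0.194, 0.017], [0.439, -0.172, 0.06], [0.449, -0.147, 0.086]]
```

Emit:
drive_tool:
  series:
    - [[0, 0, -12], 0, 0]
    - [[-20, 0, 0], 0, 0]
    - [[-15, 0, 0], 0, 0]
    - [[0, 0, 6], 0, 0]
    - [[0, 0, 6], 0, 0]
    - [[4, 0, 0], 0, 0]
    - [[4, 0, 0], 0, 0]
    - [[5, 0, 0], 0, 0]
    - [[5, 0, 0], 0, 0]
    - [[5, 0, 0], 0, 0]
    - [[0, 0, 0], 0, 0]

```text
time_s: 25.2
ee_pos: [0.4483, -0.1673, 0.0322]
orientation: [-180.0, 0.3, -7.8]
force: [-8.3, 2.1, 14.3]
gripper_width: 0.0544
finger_force: 18.7
```

```bash
python3 b.py
```

```text
{'ee_pos': array([ 0.448, -0.167,  0.032]), 'force': array([-8.337,  2.137, 14.326]), 'finger_force': np.float64(18.676), 'gripper_width': np.float64(0.054)}
0.73 255 n [ 0.99 -0.09  0.12] rms [0.0024 0.0155 0.0244] [[0.416, -0.192, 0.011], [0.423, -0.172, 0.054], [0.43, -0.144, 0.086]]
```

Emit:
drive_tool:
  series:
    - [[0, 0, 3], 0, 0]
    - [[0, 0, 3], 0, 0]
    - [[0, 0, 0], 0, 0]

```text
time_s: 25.68
ee_pos: [0.4502, -0.1676, 0.0254]
orientation: [-180.0, -0.0, -7.9]
force: [-0.0, 1.1, 0.2]
gripper_width: 0.017
finger_force: 0.5
```

```bash
python3 b.py; python3 b.py h.png
```

```text
{'ee_pos': array([ 0.45 , -0.168,  0.025]), 'force': array([-0.025,  1.15 ,  0.24 ]), 'finger_force': np.float64(0.532), 'gripper_width': np.float64(0.017)}
0.8 241 n [ 0.96 -0.26  0.11] rms [0.0032 0.0157 0.0251] [[0.405, -0.208, 0.011], [0.415, -0.188, 0.057], [0.426, -0.161, 0.087]]
{'ee_pos': array([ 0.45 , -0.168,  0.025]), 'force': array([ 0.42 ,  0.17 , -0.216]), 'finger_force': np.float64(0.369), 'gripper_width': np.float64(0.001)}
0.65 262 n [ 0.95 -0.3   0.04] rms [0.0035 0.0159 0.0246] [[0.403, -0.215, 0.014], [0.413, -0.195, 0.058], [0.424, -0.167, 0.087]]
```

View pics/h.png

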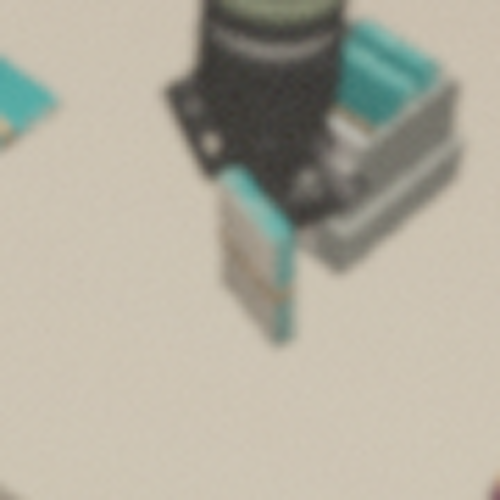

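The bundle slipped free and now stands upright by itself (crop (255,260)). I'll rise clear and measure it.

Emit:
drive_tool:
  series:
    - [[3, 0, -5], 0, 0]
    - [[2, 0, -30], 0, 0]
    - [[0, 0, -50], 0, 0]
    - [[0, 0, -50], 0, 1]
    - [[0, 0, -20], 0, 1]
    - [[0, 0, 0], 0, 1]
  newtons: 40

```text
time_s: 26.62
ee_pos: [0.4562, -0.1692, 0.1832]
orientation: [179.9, -0.3, -7.9]
force: [0.6, -1.1, -0.0]
gripper_width: 0.0546
finger_force: 0.0
```

```bash
cat > m.py <<'E'
from h import *
for c in('scene','top'):
    s=r.snapshot(c)
    for d in r.cut_out(c,'card_bundle')[:5]:
        p=mask_pts(s,cv2.dilate(d['mask'].astype(np.uint8),np.ones((3,3)))>0); 
        if len(p)<8: continue
        q=p[(p[:,2]>.08)&(p[:,2]<.1)]; m=np.median(p,0)
        if len(q)>4: print(c,round(d['conf'],2),d['uv'],len(q),np.percentile(q[:,2],[5,50,95]).round(3),[np.round(x,1) for x in cv2.minAreaRect((q[:,:2]*1000).astype(np.float32))])
        if c=='scene' and m[2]>.03:
            p=p[(p[:,2]<.07)&(p[:,2]>.01)]; f=p[:,:2]*1000
            print('side',cv2.minAreaRect(f.astype(np.float32)))
print(r.get_state()['ee_pos'].round(4),r.get_state()['orientation'].round(1))
E
python3 m.py
```

```text
scene 0.72 [272.1, 263.0] 84 [0.081 0.086 0.088] [array([ 423.4, -190.5]), array([54.4, 14.7]), np.float64(69.7)]
side ((446.64776611328125, -176.4700164794922), (104.88557434082031, 43.381446838378906), 30.340198516845703)
top 0.41 [318.0, 232.1] 57 [0.081 0.086 0.093] [array([ 420.2, -187.1]), array([54.7, 12.8]), np.float64(69.1)]
[ 0.4536 -0.1677  0.179 ] [-179.9    0.2   -7.9]
```

Emit:
drive_tool:
  series:
    - [[0, 0, 0], -0.169, 0.5]
    - [[0, 0, 0], -0.169, 0.5]
    - [[0, 0, 0], -0.169, 0.5]
    - [[0, 0, 0], -0.169, 0.5]
    - [[0, 0, 0], -0.169, 0.5]
    - [[0, 0, 0], -0.169, 0.5]
    - [[0, 0, 0], -0.169, 0.5]
    - [[0, 0, 0], -0.168, 0.5]
    - [[-30.8, -22.4, 0], 0, 0.5]
    - [[0, 0, 0], 0, 0.5]
    - [[0, 0, 0], 0, 0.5]

```text
time_s: 28.2
ee_pos: [0.4227, -0.189, 0.1798]
orientation: [-179.9, -0.0, 69.5]
force: [-0.4, 0.8, 0.4]
gripper_width: 0.0428
finger_force: 0.0
```

Emit:
drive_tool:
  series:
    - [[0, 0, 30], 0, 0.5]
    - [[0, 0, 40], 0, 0.5]
    - [[0, 0, 30], 0, 0.5]
    - [[0, 0, 11], 0, 0.5]
    - [[0, 0, 0], 0, 0]
    - [[0, 0, 0], 0, 0]
    - [[0, 0, 0], 0, 0]
    - [[0, 0, 0], 0, 0]
  newtons: 40

```text
time_s: 29.2
ee_pos: [0.4235, -0.1897, 0.0706]
orientation: [179.9, 0.0, 69.5]
force: [0.8, -0.2, 0.6]
gripper_width: 0.0131
finger_force: 44.1
```

Emit:
drive_tool:
  series:
    - [[0, 0, -30], 0, 0]
    - [[0, 0, -45], 0, 0]
    - [[0, 0, -35], 0, 0]
    - [[0, 0, 0], -0.109, 0]
    - [[0, 0, 0], -0.109, 0]
    - [[12.3, 33.5, 0], 0, 0]
    - [[12.3, 33.5, 0], 0, 0]
    - [[0, 0, 0], 0, 0]
    - [[0, 0, 0], 0, 0]

```text
time_s: 30.32
ee_pos: [0.4919, -0.174, 0.1795]
orientation: [-179.9, -0.0, 82.1]
force: [0.2, -0.4, -1.5]
gripper_width: 0.0128
finger_force: 43.8
```

```bash
cat > f.py <<'E'
from h import *
t=r.get_state(); print(t['ee_pos'].round(4),t['orientation'].round(2),t['gripper_width'])
L=np.radians(-8); E=np.array([[np.cos(L),np.sin(L)],[-np.sin(L),np.cos(L)]])
for c in('scene','top'):
    s=r.snapshot(c)
    v,u=np.mgrid[0:384,0:512]; p,d=P(s,np.c_[u.ravel(),v.ravel()]); p=p[d>0]
    fr=(p[:,:2]-[.527,-.179])@E.T*1000; z=p[:,2]*1000
    k=(abs(fr[:,0])<70)&(abs(fr[:,1])<60)
    def ext(nm,kk):
        q=fr[k&kk]
        if len(q)>3: print(c,nm,len(q),'X',np.percentile(q[:,0],[1,99]).round(1),'Y',np.percentile(q[:,1],[1,99]).round(1), 'rect',[np.round(x,1) for x in cv2.minAreaRect(q.astype(np.float32))])
    ext('ledge z30-41',(z>30)&(z<41))
    ext('cheek z80-90 X<0',(z>78)&(z<90)&(abs(fr[:,1])>30)&(abs(fr[:,1])<45))
    for b in r.cut_out(c,'card_bundle')[:5]:
        q=mask_pts(s,b['mask'])
        if len(q)<5: continue
        g=(q[:,:2]-[.527,-.179])@E.T*1000
        if abs(np.median(g))<80: print(c,'bundle',round(b['conf'],2),np.percentile(np.c_[g,q[:,2]*1000],[2,50,98],axis=0).round(1).tolist())
E
python3 f.py
```

```text
[ 0.4919 -0.174   0.1795] [-1.7992e+02 -1.0000e-02  8.2050e+01] 0.012808792190574243
scene ledge z30-41 247 X [-54.3  49.4] Y [-43.   39.2] rect [array([-0.4, -0.8]), array([109.9,  85. ]), np.float64(0.2)]
scene cheek z80-90 X<0 77 X [-44.7  42.1] Y [-37.4  36.2] rect [array([-0.5, -2. ]), array([73.5, 90.4]), np.float64(87.0)]
scene bundle 0.9 [[-158.6, 158.9, 0.5], [-120.1, 181.8, 12.6], [-74.5, 213.1, 16.2]]
scene bundle 0.85 [[-43.8, -27.7, 112.6], [-41.4, -14.8, 142.2], [-33.2, 22.5, 194.7]]
top ledge z30-41 50 X [-55.3  52.7] Y [-40.1  43.9] rect [array([-10.9,  17.4]), array([131.6,  55.7]), np.float64(32.2)]
top cheek z80-90 X<0 11 X [-0.6 42.1] Y [33.7 38. ] rect [array([20.6, 35.7]), array([ 4.4, 43.7]), np.float64(89.6)]
top bundle 0.71 [[-159.6, 161.4, 3.3], [-118.8, 187.0, 12.6], [-76.5, 213.2, 21.1]]
```

Emit:
drive_tool:
  series:
    - [[0, 0.5, 30], 0, 0]
    - [[0, 0, 20], 0, 0]
    - [[0, 0, 8], 0, 0]
    - [[0, 0, 6], 0, 0]
    - [[0, 0, 6], 0, 0]
    - [[0, 0, 0], 0, 0]

```text
time_s: 31.28
ee_pos: [0.4932, -0.1743, 0.1098]
orientation: [-180.0, -0.0, 82.0]
force: [-0.6, -0.6, -0.6]
gripper_width: 0.013
finger_force: 43.8
```

Emit:
drive_tool:
  series:
    - [[0, 0, 10], 0, 0]
    - [[0, 0, 10], 0, 0]
    - [[0, 0, 8], 0, 0]
    - [[0, 0, 4], 0, 0]
    - [[0, 0, 2], 0, 0]
    - [[0, 0, 0], 0, 0]

```text
time_s: 32.02
ee_pos: [0.4935, -0.1745, 0.076]
orientation: [180.0, 0.0, 82.0]
force: [-0.0, -0.3, -1.1]
gripper_width: 0.0127
finger_force: 43.8
```

Emit:
drive_tool:
  series:
    - [[0, 0, 1.5], 0, 0]
    - [[0, 0, 1], 0, 0]
    - [[0, 0, 0.5], 0, 0]
    - [[0, 0, 0], 0, 0]

```text
time_s: 32.52
ee_pos: [0.4939, -0.1746, 0.0756]
orientation: [180.0, 0.0, 82.1]
force: [-5.0, 3.6, 15.5]
gripper_width: 0.0126
finger_force: 46.2
```

Emit:
drive_tool:
  series:
    - [[0, 0, -2], 0, 0]
    - [[0, 0, 0], 0, 0.3]
    - [[0, 0, 0], 0, 0.3]
    - [[0, 0, 0], 0, 0.3]
    - [[0, 0, -20], 0, 0.3]
    - [[0, 0, -50], 0, 0.3]
    - [[0, 0, -50], 0, 0.3]
    - [[0, 0, -30], 0.179, 1]
    - [[0, 0, 0], 0.179, 1]
    - [[0, 0, 0], 0.179, 1]
    - [[0, 0, 0], 0.179, 1]
    - [[0, 0, 0], 0.179, 1]
  newtons: 60

```text
time_s: 34.02
ee_pos: [0.4931, -0.1743, 0.2245]
orientation: [-180.0, 0.0, 30.4]
force: [-0.1, 1.2, -0.0]
gripper_width: 0.0854
finger_force: 0.0
```

Emit:
drive_tool:
  series:
    - [[0, 0, 0], 0.179, 1]
    - [[0, 0, 0], 0.179, 1]
    - [[0, 0, 0], 0.178, 1]
    - [[46, -34, 0], 0, 1]
    - [[46, -34, 0], 0, 1]
    - [[46, -34, 0], 0, 1]
    - [[46, -33, 0], 0, 1]
    - [[0, 0, 0], 0, 1]
    - [[0, 0, 0], 0, 1]

```text
time_s: 35.15
ee_pos: [0.6765, -0.0392, 0.2238]
orientation: [180.0, 0.1, 0.1]
force: [-0.1, -0.4, 0.1]
gripper_width: 0.085
finger_force: 0.0
```

```bash
python3 f.py
python3 - <<'E'
from h import *
for c in('scene','top'):
    s=r.snapshot(c)
    for d in r.cut_out(c,'cover')[:1]:
        p=mask_pts(s,d['mask']); q=p[abs(p[:,2]-.064)<.008]
        if len(q)>5: print(c,round(d['conf'],2),[np.round(x,1) for x in cv2.minAreaRect((q[:,:2]*1000).astype(np.float32))])
    if c=='scene': cv2.imwrite('pics/i.png',cv2.resize(s['img'][170:290,220:340],(500,500),interpolation=cv2.INTER_CUBIC)[...,::-1])
E
```

```text
[ 0.6765 -0.0392  0.2238] [1.7999e+02 1.1000e-01 7.0000e-02] 0.08501717255151688
scene ledge z30-41 179 X [-54.2  51.6] Y [-43.1  38.7] rect [array([-0.1, -1. ]), array([ 84.5, 108.7]), np.float64(90.0)]
scene cheek z80-90 X<0 118 X [-44.2  42.2] Y [-37.7  36.9] rect [array([-2.3, -0.7]), array([75.1, 89.6]), np.float64(89.5)]
scene bundle 0.56 [[-44.0, -27.9, 47.4], [-38.9, 0.3, 75.5], [-25.6, 33.6, 92.4]]
top ledge z30-41 124 X [-54.6  53.1] Y [-38.6  43.9] rect [array([-0.8,  4.1]), array([110.6,  82.7]), np.float64(3.7)]
top cheek z80-90 X<0 49 X [-46.1  43.3] Y [-36.2  38.3] rect [array([-1.7,  1.1]), array([91.7, 74.7]), np.float64(0.4)]
top bundle 0.45 [[-41.4, -25.5, 3.7], [-37.7, -1.5, 88.5], [-13.7, 27.1, 98.3]]
scene 0.81 [array([678.4, -40.1]), array([109.5,  86.4]), np.float64(0.4)]
top 0.83 [array([682.5, -37.3]), array([83.2, 51.3]), np.float64(84.4)]
```

View pics/i.png

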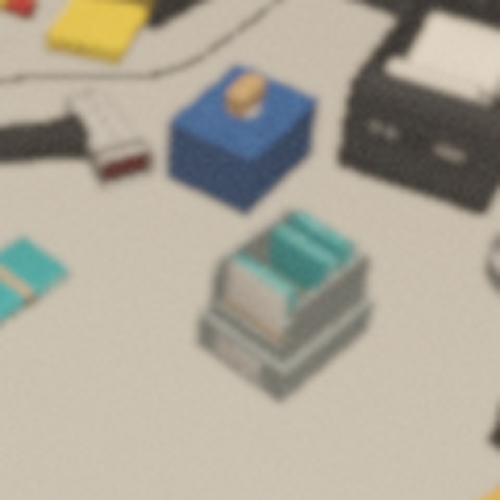

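Bundle is down in the front slot (crop (260,285), top at 92 mm) and the cover is upright on its patch. Now I'll fetch the cover back.

Emit:
drive_tool:
  series:
    - [[3.7, 0, 40], 0, 1]
    - [[0, 0, 45], 0, 1]
    - [[0, 0, 35], 0, 1]
    - [[0, 0, 18], 0, 1]
    - [[0, 0, 0], 0, 1]
    - [[0, 0, 0], 0, 0]
    - [[0, 0, 0], 0, 0]
    - [[0, 0, 0], 0, 0]
    - [[0, 0, 0], 0, 0]
    - [[0, 0, 0], 0, 0]
  newtons: 60

```text
time_s: 36.8
ee_pos: [0.6813, -0.0389, 0.0878]
orientation: [-180.0, -0.1, 0.1]
force: [-0.4, 0.9, 4.5]
gripper_width: 0.0189
finger_force: 63.0
```

Emit:
drive_tool:
  series:
    - [[0, 0, -12], 0, 0]
    - [[0, 0, -35], 0, 0]
    - [[0, 0, -40], 0, 0]
    - [[0, 0, -18], 0.07, 0]
    - [[0, 0, 0], 0.07, 0]
    - [[-20, 11.5, 0], 0, 0]
    - [[-36, 24, 0], 0, 0]
    - [[-44, 32, 0], 0, 0]
    - [[-40, 30, 0], 0, 0]
    - [[-20, 15, 0], 0, 0]
    - [[0, 0, 0], 0, 0]
    - [[0, 0, 0], 0, 0]

```text
time_s: 38.3
ee_pos: [0.5072, -0.1283, 0.192]
orientation: [-180.0, -0.0, -8.0]
force: [0.9, 0.5, -2.3]
gripper_width: 0.0185
finger_force: 62.2
```

Emit:
drive_tool:
  series:
    - [[14.4, 24.1, 0], 0, 0]
    - [[14.4, 24.1, 0], 0, 0]
    - [[0, 0, 0], 0, 0]
    - [[0, 0, 0], 0, 0]
    - [[0, 0, 0], 0, 0]

```text
time_s: 38.92
ee_pos: [0.5285, -0.1791, 0.1915]
orientation: [-180.0, 0.0, -7.9]
force: [-0.5, -0.4, -1.8]
gripper_width: 0.0185
finger_force: 62.2
```

Run:
```python
from h import *
t=r.get_state(); print(t['ee_pos'].round(4),t['orientation'].round(2),t['force'].round(1))
for c in('scene','top'):
    s=r.snapshot(c)
    for d in r.cut_out(c,'cover')[:1]:
        p=mask_pts(s,d['mask']); zt=t['ee_pos'][2]-.0238; q=p[abs(p[:,2]-zt)<.009]
        L=np.radians(-8); E=np.array([[np.cos(L),np.sin(L)],[-np.sin(L),np.cos(L)]])
        g=(p[:,:2]-[.527,-.179])@E.T*1000
        print(c,round(d['conf'],2),[np.round(x,1) for x in cv2.minAreaRect((q[:,:2]*1000).astype(np.float32))],np.percentile(np.c_[g,p[:,2]*1000],[1,50,99],axis=0).round(1).tolist())
```

```text
[ 0.5285 -0.1791  0.1915] [-1.7997e+02  4.0000e-02 -7.9100e+00] [-0.5 -0.4 -1.8]
scene 0.61 [array([ 526. , -178.9]), array([ 87.6, 108.7]), np.float64(82.3)] [[-54.8, -43.4, 104.6], [-28.1, -19.5, 160.8], [50.4, 39.9, 194.9]]
top 0.72 [array([ 520.9, -176.4]), array([80. , 97.7]), np.float64(83.0)] [[-54.5, -38.0, 134.5], [-36.3, 0.7, 168.4], [-9.0, 38.7, 181.7]]
```

Emit:
drive_tool:
  series:
    - [[0.6, 0.8, 8], 0, 0]
    - [[0, 0, 6], 0, 0]
    - [[0, 0, 8], 0, 0]
    - [[0, 0, 8], 0, 0]
    - [[0, 0, 8], 0, 0]
    - [[0, 0, 8], 0, 0]
    - [[0, 0, 0], 0, 0]

```text
time_s: 40.0
ee_pos: [0.5284, -0.1806, 0.1447]
orientation: [-180.0, 0.1, -8.0]
force: [0.6, 0.8, -2.5]
gripper_width: 0.0186
finger_force: 62.2
```

Free so far, with the rim about 20 mm above the ledge.

Emit:
drive_tool:
  series:
    - [[0, 0, 8], 0, 0]
    - [[0, 0, 6], 0, 0]
    - [[0, 0, 4], 0, 0]
    - [[0, 0, 2], 0, 0]
    - [[0, 0, 1], 0, 0]
    - [[0, 0, 0], 0, 0]

```text
time_s: 40.75
ee_pos: [0.5291, -0.181, 0.1249]
orientation: [180.0, -0.0, -8.0]
force: [-0.2, -1.2, -2.3]
gripper_width: 0.0189
finger_force: 62.2
```

Emit:
drive_tool:
  series:
    - [[0, 0, 1], 0, 0]
    - [[0, 0, 1], 0, 0]
    - [[0, 0, 0], 0, 0]

```text
time_s: 41.12
ee_pos: [0.5293, -0.181, 0.1238]
orientation: [180.0, -0.0, -8.0]
force: [-2.3, 1.9, 5.1]
gripper_width: 0.0188
finger_force: 63.0
```

Emit:
drive_tool:
  series:
    - [[0, 0, 0], 0, 1]
    - [[0, 0, 0], 0, 1]
    - [[0, 0, 0], 0, 1]
    - [[0, 0, -20], 0, 1]
    - [[0, 0, -50], 0, 1]
    - [[0, 0, -50], 0, 1]
    - [[-40, 0, -20], 0, 1]
    - [[-50, 0, 0], 0, 1]
    - [[-50, 0, 0], 0, 1]
    - [[0, 0, 0], 0, 1]
    - [[0, 0, 0], 0, 1]

```text
time_s: 42.5
ee_pos: [0.3911, -0.162, 0.2634]
orientation: [180.0, -0.1, -8.0]
force: [0.0, -0.2, -0.6]
gripper_width: 0.0854
finger_force: 0.0
```

Run:
```python
from h import *
for c in('scene','top'):
    s=r.snapshot(c)
    for d in r.cut_out(c,'cover')[:1]:
        p=mask_pts(s,d['mask'])
        q=p[(p[:,2]>.09)&(p[:,2]<.11)]; A=np.c_[q[:,:2]-[.527,-.179],np.ones(len(q))]
        print(c,round(d['conf'],2),np.median(q[:,2]).round(4),'slope',np.linalg.lstsq(A,q[:,2],rcond=None)[0].round(3),[np.round(x,1) for x in cv2.minAreaRect((q[:,:2]*1000).astype(np.float32))],np.percentile(p[:,2],[1,99]).round(3))
    if c=='scene': cv2.imwrite('pics/j.png',cv2.resize(s['img'][170:290,220:340],(500,500),interpolation=cv2.INTER_CUBIC)[...,::-1])
```

```text
scene 0.76 0.0999 slope [0.016 0.017 0.1  ] [array([ 527.6, -181. ]), array([ 86.6, 111. ]), np.float64(82.4)] [0.037 0.127]
top 0.9 0.1004 slope [-0.005 -0.019  0.1  ] [array([ 527.4, -179.6]), array([ 85.2, 107.3]), np.float64(82.8)] [-0.     0.132]
```

View pics/j.png

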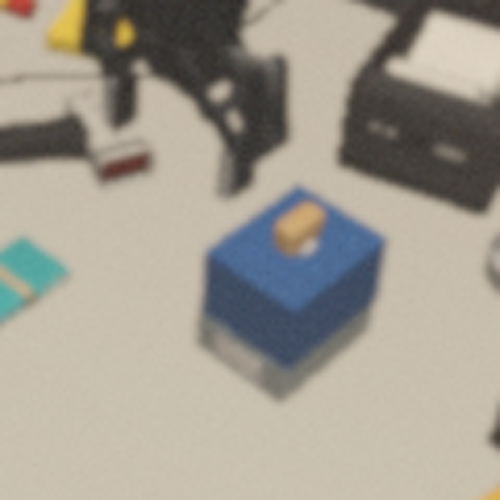

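The cover sits level on the ledge all round (crop (295,275)), with its top at 100 mm as at the start. Handing in.

```bash
python3 -c "
from bench import r
print(r.close_job())"
```

```text
the job is handed in; nothing more can be done
None
```

The bundle stands at the bottom of the front slot, the cover is back level on the card file, and I handed the job in at about 43 s, with the gripper clear of everything.

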